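Level the radish blocks, set the nested lids on the pan and take off the cover

TASK

Spread the heap of radish blocks in the shallow pan into a single layer, with blocks on both sides of the pan's middle so that the drop lid can lie level on them. Then carry the two nested lids together by the inner lid's stem and lower them squarely onto the pan, so that the wooden drop lid lies level on the blocks and the metal cover sits flat on the rim. Last, lift only the cover by its collar straight up clear of the stem, leaving the drop lid lying undisturbed, and finish while still holding the cover still and level in the air above the pan; leave the other things on the table alone.

Things in the scene. Friction and masses are not known exactly. Their poses are not given: they have to be found in the camera images.
- radish0_center (a point): centre (half-way up) of a cut block of winter radish, a 36 mm cube with 4 mm rounded edges, about 45 g, cream. Its axes are square to its faces. At the start it lies on the pan floor, one of four set close together in a 2 by 2 square beside the pan's centre, gaps about 6 mm.
- radish1_center (a point): centre (half-way up) of a cut block of winter radish, a 36 mm cube with 4 mm rounded edges, about 45 g, cream. Its axes are square to its faces. At the start it lies on the pan floor, one of four set close together in a 2 by 2 square beside the pan's centre, gaps about 6 mm.
- radish2_center (a point): centre (half-way up) of a cut block of winter radish, a 36 mm cube with 4 mm rounded edges, about 45 g, cream. Its axes are square to its faces. At the start it lies on the pan floor, one of four set close together in a 2 by 2 square beside the pan's centre, gaps about 6 mm.
- radish3_center (a point): centre (half-way up) of a cut block of winter radish, a 36 mm cube with 4 mm rounded edges, about 45 g, cream. Its axes are square to its faces. At the start it lies on the pan floor, one of four set close together in a 2 by 2 square beside the pan's centre, gaps about 6 mm.
- radish4_center (a point): centre (half-way up) of a cut block of winter radish, a 36 mm cube with 4 mm rounded edges, about 45 g, cream. Its axes are square to its faces. At the start it lies on top of the four lower blocks; the two upper blocks lie side by side about 48 mm apart along the pan's y, each squarely bridging two lower blocks.
- radish5_center (a point): centre (half-way up) of a cut block of winter radish, a 36 mm cube with 4 mm rounded edges, about 45 g, cream. Its axes are square to its faces. At the start it lies on top of the four lower blocks; the two upper blocks lie side by side about 48 mm apart along the pan's y, each squarely bridging two lower blocks.
- pan: round shallow aluminium braising pan, fixed. Outside diameter 230 mm, inside 220; rim 53 mm, inner floor 5 mm above its origin. Origin: centre of its underside, z up. Two loop ears at the pan's +y and -y, out to 142 mm from the axis, 44 mm high. The heap is centred 34 mm from the axis towards the pan's +x; the floor is free on the -x half.
- drop_lid: inner lid, loose, pale wood, 200 to 325 g: disc 190 mm across, 6 mm thick, with a round upright stem 24 mm in diameter at its centre, top 80 mm above the underside. Origin: centre of its underside, z up. At the start it lies on the board under the cover. In the pan, level on a single layer of blocks, its underside is 41 mm above the pan's origin.
- stem (a point): point on the axis of the drop lid's stem, 66 mm above the lid's underside and 14 mm below the stem's upper end; z along the stem, up. The stem comes up through the cover's collar and stands 36 mm out of it when nested, 30 mm when both lids sit on the pan.
- cover: outer lid, loose, aluminium, 240 to 390 g: flat disc 244 mm across, 4 mm thick, with a central collar. Origin: centre of its underside, z up. Nested, it rests on the drop lid's disc (cover underside 6 mm above the drop lid's) and rides on it when the stem is lifted; on the pan it rests on the rim, about 6 mm clear of the drop lid's disc.
- collar (a point): centre, half-way up, of the cover's upright tubular collar, 21 mm above the cover's underside; z up. Collar: outside diameter 50 mm, bore 40 mm, rises 34 mm from the disc's upper face, so its top is 17 mm above this point.
- board: fixed dark wooden chopping board 230 x 230 x 20 mm on which the nested lids lie at the start, centred within about 15 mm of its middle; origin at the centre of its underside. It is on one side of the table and the pan on the other (either way round).
- cup: bystander: white cup, 72 mm across, 60 mm high; origin at the centre of its underside.
- bowl: bystander: white bowl, 110 mm across, 50 mm high; origin at the centre of its underside.
- sauce_bottle: bystander: amber bottle, 60 mm across, 170 mm high; origin at the centre of its underside.
- spice_jar: bystander: glass jar, 60 mm across, 90 mm high; origin at the centre of its underside.
- rice_spoon: bystander: wooden-handled spoon lying on the table; origin under its middle.
Things that resemble listed ones, but are neither listed nor needed, are in the scene too. What is shaped like the part that bears radish0_center but red is not meant.

How it is judged (in metres and radians):
On the way, in this order (a step that is already met when the one before it is completed fails the run):
1. all six blocks lie in one layer on the pan floor (z of each of radish0_center, radish1_center, radish2_center, radish3_center, radish4_center, radish5_center in the frame of pan below 0.028 m and horizontal distance between each of radish0_center, radish1_center, radish2_center, radish3_center, radish4_center, radish5_center and pan below 0.11 m), for 0.3 s.
2. both lids are on the pan: the drop lid level on the blocks, the cover flat on the rim (all of step 1 and z of stem in the frame of pan between 0.102 and 0.112 m and angle between stem's own z axis and vertical below 0.08 rad and horizontal distance between each of stem, collar and pan below 0.025 m and z of collar in the frame of pan between 0.07 and 0.079 m and angle between collar's own z axis and vertical below 0.05 rad), for 0.2 s.
At the end, for the whole second after the job is handed in: Blocks in one layer (centres under 28 mm up in the pan); drop lid level on them (stem point 102-112 mm above pan origin, tilt under 0.08, 25 mm from axis), untouched; cover held still by the fingers alone, collar point over 147 mm above pan origin, tilt under 0.2, within 100 mm of axis (all of step 1 and z of stem in the frame of pan between 0.102 and 0.112 m and angle between stem's own z axis and vertical below 0.08 rad and horizontal distance between stem and pan below 0.025 m and z of collar in the frame of pan above 0.147 m and horizontal distance between collar and pan below 0.1 m and angle between collar's own z axis and vertical below 0.2 rad and contact force between cover and the fingers above 1 N and contact force between cover and drop_lid below 0.1 N and contact force between cover and pan below 0.1 N and contact force between drop_lid and the arm below 0.1 N and contact force between drop_lid and the fingers below 0.1 N and linear speed of cover below 0.03 m/s); the arm keeps its last pose, push and grip.
It fails at once if a bystander (cup, bowl, bottle, jar, spoon) was shifted by more than 30 mm (distance of any of cup, bowl, sauce_bottle, spice_jar, rice_spoon from where it was at the start of the episode above 0.03 m).
It fails at once if the cover was taken off the drop lid while the drop lid was not lying down in the pan, or the drop lid was pulled up or tipped with it (z of collar in the frame of stem above -0.021 m and (z of stem in the frame of pan above 0.115 m or angle between stem's own z axis and vertical above 0.14 rad or horizontal distance between stem and pan above 0.03 m)).
It also fails if it takes over 72 s, if anything falls off the work surface, if the arm or the gripper's body presses on something with over 40 N, if the wrist force passes 120 N, or if a joint passes its speed limit or range.

ROBOT

A 7-joint arm with a two-finger parallel gripper is mounted at the origin on the work surface. World frame = base frame: x ahead of the robot, y to its left, z up, the work surface at z = 0. Lengths are in m, angles in degrees, forces in N, time in s.
With the tool pointing down it reaches from about 0.4 to 0.85 m from the base axis. Payload 10.4 kg.
Tool frame: the origin (TCP) lies at the very end of the fingers, on their centre line; the grasp point (between the pads) lies 19 mm behind it; x points along the fingers, y is the direction in which the jaws open and shut, and the axes are right-handed (so a half turn about x gives the same grasp; the last joint's range is limited). The gripper opens to 85 mm and grips with 20 to 120 N. Pads are 22 mm wide; open, the fingers measure 114 mm over their backs; the gripper's body (76 mm by 85 mm) begins 54 mm behind the grasp point. The pads swing forward as they close: fully open they stand 13 mm farther back than shut.
Start: joints at [65.684, 19.034, -3.707, 83.658, 1.238, 77.344, -5.071], TCP at [0.244, -0.575, 0.204] pointing down, gripper open.
Joint ranges: [-148.97, 148.97], [-28.65, 121.19], [-84.17, 76.75], [9.2, 138.47], [-72.65, 252.65], [3.7, 117.97], [-149.18, 149.18]. Speed limits (degrees/s): [127.2, 127.2, 159.86, 159.86, 180, 180, 180].

INTERFACE

Orientations are given as a 3x3 rotation matrix whose columns are the frame's x, y, z axes.
In Python, from rig import state, get_image, camera_model, hand_in gives the robot as it stands. The module is installed in compiled form; this text tells all that it offers.
- The arm moves only by the shell command python3 -m creep 'ROWS' [FORCE]. ROWS is JSON, a list of rows, each a list of 3 entries, a list of its own where there are three numbers: the shift along the tool's x, y, z in mm, then the turn about the tool's x in degrees, then the opening, from -1 (shut) to 1 (fully open). In form: [[[dx, dy, dz], spin, grip], ...]. A call has 1 to 20 rows; each row is the pose to reach, as a shift and turn from the pose commanded when the call began, along the tool's axes at that moment; what a row does not reach only later rows make up. A row lasts 1/8 s, in which the tool goes at most 62.5 mm and 10.7 degrees, less where a joint would pass 70% of its speed; a pose out of reach is approached as far as the arm can. A call with a gripper value outside its range is refused whole. The fingers move at their own pace and stop on an object; FORCE is the grip in N (left out, the last holds). Time passes only in rows, so rows that repeat a pose let the fingers close. It gives the time, the measured TCP pose, the force and the opening at its end, in the units of the state.
- state(): the state, without advancing time (a new reading comes with each control period).
- get_image(name): name is "side" or "top" or "wrist"; returns the picture (480x640x3 uint8, blue, green, red); there is no depth.
- camera_model(name): a dict with "camera_matrix" (3x3 intrinsics, pixels), "pose" (4x4, takes a point from camera to world coordinates); the wrist camera has in their place "T_tool_cam" (4x4, takes a point from camera to tool coordinates, whose origin is the TCP and whose axes are the tool frame's). Camera axes: x right, y down, z forward; pixel columns grow to the right and rows downward; lengths in m; the calibration is good to about 2 mm. A picture is of the moment at which its call begins: read the wrist's pose just before it. camera_model takes no time and is no camera call.
- hand_in(): hands the job in, once; it reports no verdict.
The state is a dict: "clock": time; "joint_positions": joint angles; "dq": joint speeds; "joint_efforts": joint torques, N m; "eef_pos": TCP position; "tool_rot": TCP orientation; "contact_force": force on the tool from outside, world axes, zero at the start; "ft_torque": the same for the moment, N m; "finger_gap": finger opening in m.
Only numpy, scipy, OpenCV 4.12 (cv2) and the standard library are available. Lean on these libraries where they do the work, as an engineer would, in place of code of your own. Each camera call takes 0.05 s, during which the arm holds its last target.

## Working session

There is one attempt and no reset: what is moved stays moved. The work goes in short steps, Python scripts to look and compute and a shell command to move; the robot and the scene stay as the last step left them, time stands still between calls to the robot, and variables do not carry over. Pictures are saved under pics/ and viewed, and the job is handed in when it is done.

```bash
mkdir -p pics; cat > h.py <<'E'
import numpy as np, cv2
from rig import state,get_image,camera_model
def ray(name,u,v,st=None):
    m=camera_model(name);K=np.array(m['camera_matrix'])
    if name=='wrist':
        T=np.eye(4);T[:3,:3]=st['tool_rot'];T[:3,3]=st['eef_pos'];P=T@np.array(m['T_tool_cam'])
    else:P=np.array(m['pose'])
    d=P[:3,:3]@np.linalg.solve(K,[u,v,1]);return P[:3,3],d
def onz(name,u,v,z,st=None):
    o,d=ray(name,u,v,st);return o+d*(z-o[2])/d[2]
E
python3 - <<'E'
from h import *
s=state();print({k:np.round(v,3).tolist() for k,v in s.items()})
for n in('side','top','wrist'):
    cv2.imwrite(f'pics/{n}0.png',get_image(n)); m=camera_model(n);print(n,{k:np.round(v,3).tolist() for k,v in m.items() if k!='name' and not isinstance(v,str)})
E
```

```text
{'clock': 0.0, 'joint_positions': [65.685, 19.071, -3.708, 83.706, 1.238, 77.345, -5.071], 'dq': [-0.028, -0.055, 0.053, 0.118, 0.028, -0.047, -0.111], 'joint_efforts': [-0.001, -62.545, 0.049, -39.161, 0.016, 0.01, 0.0], 'eef_pos': [0.244, -0.575, 0.203], 'tool_rot': [[-0.001, 0.391, -0.92], [0.001, -0.92, -0.391], [-1.0, -0.001, 0.0]], 'contact_force': [-0.096, -0.79, 0.528], 'ft_torque': [0.016, 0.006, 0.041], 'finger_gap': 0.086}
side {'camera_matrix': [[436.336, 0.0, 322.49], [0.0, 436.336, 239.787], [0.0, 0.0, 1.0]], 'pose': [[-0.66, -0.569, 0.49, -0.081], [-0.751, 0.486, -0.446, 0.618], [0.016, -0.663, -0.749, 1.107], [0.0, 0.0, 0.0, 1.0]]}
top {'camera_matrix': [[487.998, 0.0, 328.249], [0.0, 487.998, 238.937], [0.0, 0.0, 1.0]], 'pose': [[0.009, -0.981, 0.193, 0.348], [-1.0, -0.008, 0.008, -0.037], [-0.006, -0.193, -0.981, 1.191], [0.0, 0.0, 0.0, 1.0]]}
wrist {'camera_matrix': [[365.947, 0.0, 320.841], [0.0, 365.947, 236.3], [0.0, 0.0, 1.0]], 'T_tool_cam': [[-0.001, -0.328, 0.945, -0.17], [1.0, -0.0, 0.001, 0.0], [0.0, 0.945, 0.328, -0.084], [0.0, 0.0, 0.0, 1.0]]}
```

View pics/top0.png

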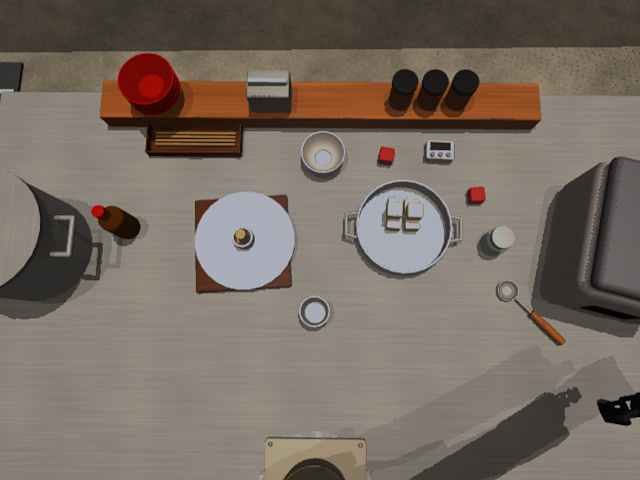

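View pics/side0.png

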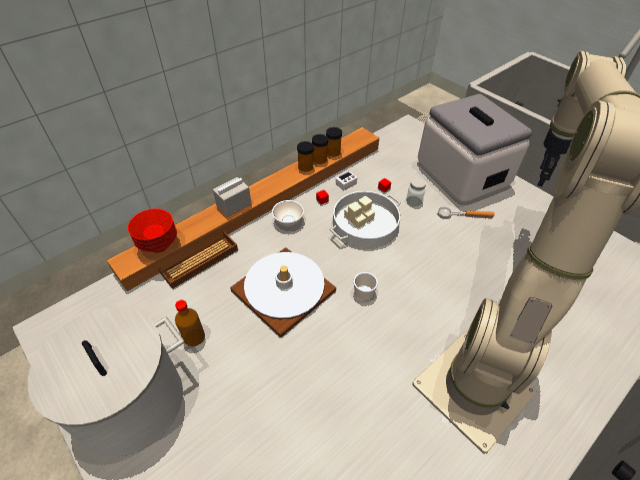

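View pics/wrist0.png

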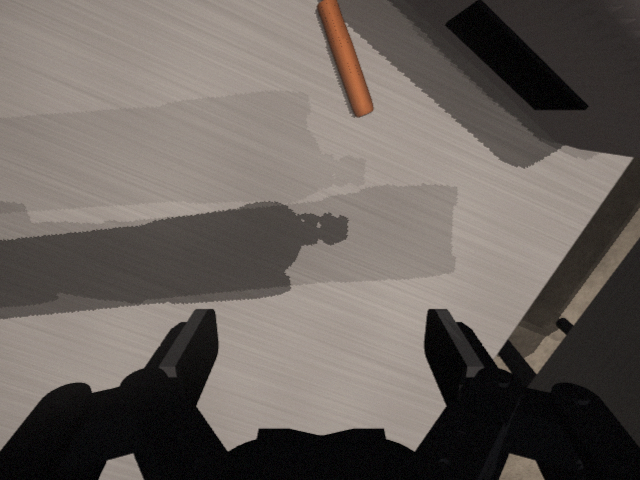

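The top view shows the nested lids near (244,240), the pan near (404,228) with the heap towards +x, and two red decoy cubes near (387,155) and (477,195). I'll zoom in and measure.

```bash
python3 - <<'E'
from h import *
im=cv2.imread('pics/top0.png')
a=cv2.resize(im[175:280,340:470],None,fx=4.5,fy=4.5,interpolation=cv2.INTER_CUBIC)
cv2.imwrite('pics/panz.png',a)
hsv=cv2.cvtColor(im,cv2.COLOR_BGR2HSV)
# cover: fit bright low-sat contour
def disc(x0,y0,x1,y1,z,lo,hi,tag):
    sub=hsv[y0:y1,x0:x1]; m=cv2.inRange(sub,lo,hi)
    cs,_=cv2.findContours(m,cv2.RETR_EXTERNAL,cv2.CHAIN_APPROX_NONE)
    c=max(cs,key=cv2.contourArea);c=cv2.convexHull(c)[:,0]+[x0,y0]
    P=np.array([onz('top',u,v,z)[:2] for u,v in c])
    (cx,cy),r=cv2.minEnclosingCircle(P.astype(np.float32));
    A=np.c_[2*P,np.ones(len(P))];s=np.linalg.lstsq(A,(P**2).sum(1),rcond=None)[0]
    print(tag,cx,cy,r,'ls',s[:2],np.sqrt(s[2]+s[0]**2+s[1]**2))
print(hsv[240,200:300:12].tolist()); print(hsv[228,350:460:8].tolist())
disc(190,185,300,295,.030,(90,0,150),(130,60,255),'cover')
for n,b in (('stemtop',(225,225,260,255)),('heap',(375,190,430,240))):
    print(n,cv2.resize(im[b[1]:b[3],b[0]:b[2]],None,fx=1,fy=1).shape)
a=cv2.resize(im[215:265,215:275],None,fx=10,fy=10,interpolation=cv2.INTER_CUBIC);cv2.imwrite('pics/stemz.png',a)
s=cv2.imread('pics/side0.png')
b=np.vstack([cv2.resize(s[245:305,255:315],(500,500)),]);c=cv2.resize(s[180:250,320:410],None,fx=5,fy=5,interpolation=cv2.INTER_CUBIC);cv2.imwrite('pics/sidez.png',c)
E
```

```text
[[114, 22, 186], [111, 23, 186], [114, 21, 185], [14, 82, 93], [13, 97, 55], [112, 21, 184], [112, 21, 185], [112, 21, 185], [18, 31, 123]]
[[16, 34, 127], [112, 17, 169], [113, 22, 183], [112, 21, 182], [114, 19, 186], [17, 73, 70], [24, 75, 125], [25, 63, 130], [29, 56, 131], [112, 21, 184], [113, 22, 184], [112, 21, 183], [15, 19, 55], [26, 25, 71]]
cover 0.5736680626869202 0.17618848383426666 0.12111487239599228 ls [0.57341987 0.17637413] 0.12039205120459996
stemtop (30, 35, 3)
heap (50, 55, 3)
```

View pics/panz.png

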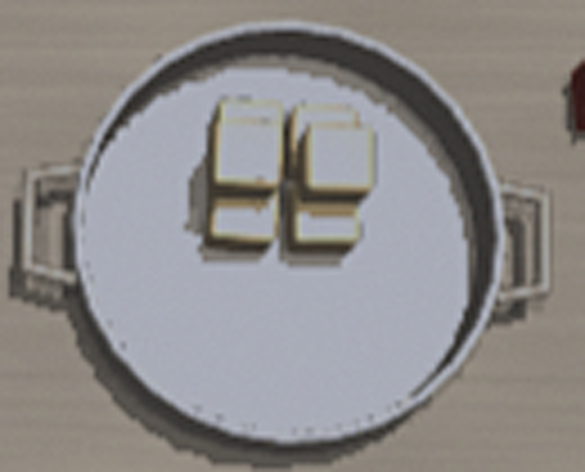

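View pics/stemz.png

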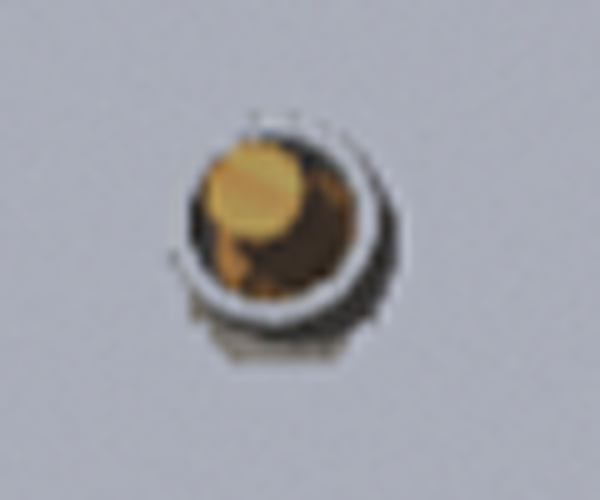

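```bash
python3 - <<'E'
from h import *
z=lambda x,y:(340+(x+.5)/4.5-.5,175+(y+.5)/4.5-.5)
w=lambda x,y:(215+(x+.5)/10-.5,215+(y+.5)/10-.5)
p=lambda t,q,h:print(t,np.round(onz('top',*q,h),4))
p('stem',w(255,190),.1);p('collar',w(283,220),.064)
p('pan',z(289,233),.053);p('panL',z(75,233),.053);p('panR',z(502,233),.053);p('panT',z(289,22),.053);p('panB',z(289,445),.053)
p('earL',z(25,220),.044);p('earR',z(547,243),.044)
for q in((216,122),(281,122),(275,190),(213,188),(305,122),(375,122),(372,193),(305,188)):p('up',z(*q),.077)
for q in((210,238),(272,245),(294,240),(358,244)):p('lowfront edge top',z(*q),.041)
for n,u,v,h in(('cup',315,312,.06),('bowl',323,150,.05),('jar',502,238,.09),('bottlecap',98,212,.17),('spoonhead',507,291,0),('spoonend',562,342,.01),('timer',440,150,.03)):p(n,(u,v),h)
E
```

```text
stem [0.5726 0.1741 0.1   ]
collar [0.5729 0.1741 0.064 ]
pan [ 0.6029 -0.2074  0.053 ]
panL [ 0.602  -0.0939  0.053 ]
panR [ 0.6038 -0.3201  0.053 ]
panT [ 0.7198 -0.2098  0.053 ]
panB [ 0.4899 -0.205   0.053 ]
earL [ 0.611  -0.0676  0.044 ]
earR [ 0.6006 -0.3461  0.044 ]
up [ 0.6569 -0.1667  0.077 ]
up [ 0.6571 -0.2008  0.077 ]
up [ 0.6204 -0.1969  0.077 ]
up [ 0.6213 -0.1647  0.077 ]
up [ 0.6572 -0.2134  0.077 ]
up [ 0.6575 -0.25    0.077 ]
up [ 0.6192 -0.2474  0.077 ]
up [ 0.6216 -0.2126  0.077 ]
lowfront edge top [ 0.6025 -0.1668  0.041 ]
lowfront edge top [ 0.599  -0.1999  0.041 ]
lowfront edge top [ 0.6018 -0.2118  0.041 ]
lowfront edge top [ 0.5999 -0.2459  0.041 ]
cup [0.3984 0.0015 0.06  ]
bowl [ 0.7954 -0.0122  0.05  ]
jar [ 0.5691 -0.4263  0.09  ]
bottlecap [0.6033 0.4702 0.17  ]
spoonhead [ 0.4559 -0.4625  0.    ]
spoonend [ 0.3358 -0.5812  0.01  ]
timer [ 0.8053 -0.3056  0.03  ]
```

View pics/sidez.png

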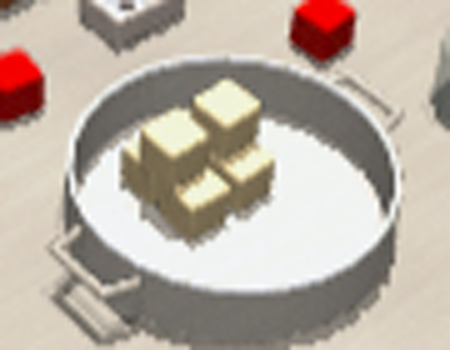

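```bash
cat >> h.py <<'E'
def tgt(x,y,z,yaw=None):
    s=state();R=np.array(s['tool_rot']);d=R.T@(np.array([x,y,z])-s['eef_pos'])*1000
    cy=np.degrees(np.arctan2(R[1,1],R[0,1]));sp=0 if yaw is None else -((yaw-cy+180)%360-180)
    print('->',(x,y,z,yaw),'shift',np.round(d,1).tolist(),'spin',round(sp,1),'| now',np.round(s['eef_pos'],4).tolist(),'yaw',round(cy,1),'J',np.round(s['joint_positions'],0).tolist(),'rows',round(max(np.linalg.norm(d)/62.5,abs(sp)/10.7),1))
def pic(n,name):
    s=state();im=get_image(n);cv2.imwrite(f'pics/{name}.png',im);return s,im
E
python3 -c "
from h import *
tgt(.638,-.207,.2,-2.1)"
```

```text
-> (0.638, -0.207, 0.2, -2.1) shift [3.4, -184.7, -506.3] spin -64.9 | now [0.2443, -0.575, 0.2032] yaw -67.0 J [66.0, 19.0, -4.0, 84.0, 1.0, 77.0, -5.0] rows 8.6
```

```bash
python3 -m creep '[[[0,-23,-60],0,1],[[0,-46,-120],-10,1],[[0,-69,-180],-20,1],[[0,-90,-240],-30,1],[[0,-113,-300],-40,1],[[0,-135,-360],-50,1],[[0,-157,-420],-60,1],[[3,-175,-475],-65,1],[[3,-185,-506],-65,1],[[3,-185,-506],-65,1],[[3,-185,-506],-65,1]]' 60; python3 - <<'E'
from h import *
s,im=pic('wrist','w1')
tgt(.638,-.182,.2,-2.1)
E
```

```text
clock: 1.52
eef_pos: [0.6373, -0.2078, 0.2004]
tool_rot: [[-0.001, 0.999, -0.035], [-0.0, -0.035, -0.999], [-1.0, -0.001, 0.0]]
contact_force: [-0.5, -1.5, -0.4]
finger_gap: 0.0855
-> (0.638, -0.182, 0.2, -2.1) shift [0.6, -0.0, -26.6] spin 0.0 | now [0.6371, -0.2085, 0.2007] yaw -2.1 J [32.0, 27.0, -26.0, 75.0, 12.0, 80.0, 5.0] rows 0.4
```

View pics/w1.png

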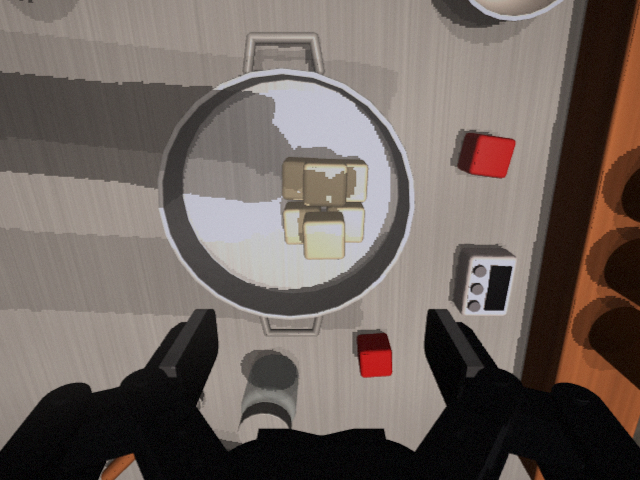

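Wrist view: the pan spans columns 160–413 and rows 70–317. The upper blocks' tops are near (325,185) and (324,238). I'll measure these.

```bash
python3 - <<'E'
from h import *
s=state()
p=lambda t,u,v,h:print(t,np.round(onz('wrist',u,v,h,s),4))
for t,u,v in(('rimL',160,193),('rimR',413,193),('rimT',287,70),('rimB',287,317)):p(t,u,v,.053)
p('earT',284,34,.044);p('earB',293,334,.044)
for t,u,v in(('A',325,184),('B',324,241)):p(t,u,v,.077)
for t,u,v in(('A-l',304,180),('A-r',347,180),('B-l',303,240),('B-r',345,240),('B top',324,222),('B bot',324,259),('A top',325,165),('A bot',325,205)):p(t,u,v,.077)
E
```

```text
rimL [ 0.4952 -0.189   0.053 ]
rimR [ 0.7182 -0.1971  0.053 ]
rimT [ 0.6138 -0.0941  0.053 ]
rimB [ 0.5988 -0.3183  0.053 ]
earT [ 0.6124 -0.0671  0.044 ]
earB [ 0.6025 -0.3443  0.044 ]
A [ 0.6409 -0.1816  0.077 ]
B [ 0.6384 -0.2306  0.077 ]
A-l [ 0.6241 -0.1777  0.077 ]
A-r [ 0.6587 -0.179   0.077 ]
B-l [ 0.6206 -0.229   0.077 ]
B-r [ 0.6563 -0.2303  0.077 ]
B top [ 0.639  -0.2137  0.077 ]
B bot [ 0.6378 -0.2472  0.077 ]
A top [ 0.6414 -0.1664  0.077 ]
A bot [ 0.6403 -0.1991  0.077 ]
```

```bash
python3 -m creep '[[[50,3,-26],0,1],[[100,3,-26],0,0.6],[[130,3,-26],0,0.4],[[150,3,-26],0,0.2],[[153,3,-26],0,0.2],[[153,3,-26],0,-0.4],[[153,3,-26],0,-0.4],[[153,3,-26],0,-0.4],[[153,3,-26],0,-0.4]]' 40; python3 - <<'E'
from h import *
s,im=pic('wrist','w2')
print(s['finger_gap'])
tgt(.638,-.182,.2,-2.1)
E
```

```text
clock: 2.7
eef_pos: [0.6418, -0.1816, 0.0503]
tool_rot: [[0.001, 0.999, -0.035], [-0.001, -0.035, -0.999], [-1.0, 0.001, 0.001]]
contact_force: [-8.2, 1.6, 10.1]
finger_gap: 0.0257
0.025691141018679434
-> (0.638, -0.182, 0.2, -2.1) shift [-149.7, -3.7, 0.7] spin 0.1 | now [0.6418, -0.1816, 0.0503] yaw -2.0 J [30.0, 33.0, -25.0, 85.0, 15.0, 65.0, 0.0] rows 2.4
```

View pics/w2.png

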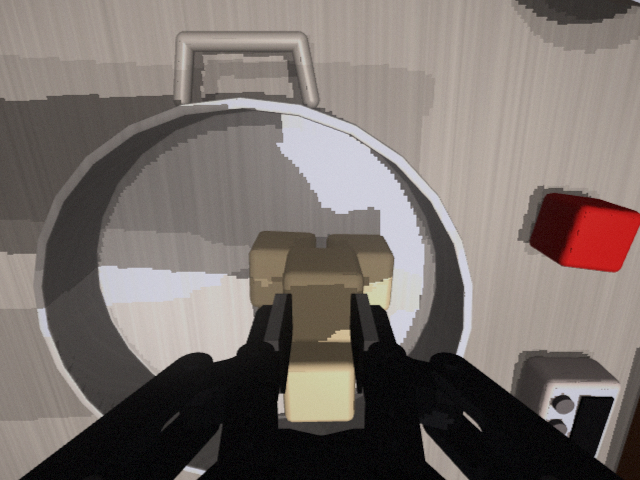

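```bash
python3 - <<'E'
from h import *
s=state();m=camera_model('wrist');T=np.array(m['T_tool_cam']);K=np.array(m['camera_matrix'])
def pj(p):
    q=np.linalg.inv(T)@np.r_[p,1];r=K@q[:3];return np.round(r[:2]/r[2],0)
for x in(0,-.019,-.03):
  for y in(-.018,-.013,.013,.018):print(x,y,pj([x,y,-.011]),pj([x,y,.0]),pj([x,y,.011]))
p=lambda t,u,v,h:print(t,np.round(onz('wrist',u,v,h,s),4))
for h in(.077,.085):
  for q in((287,280),(362,280),(285,350),(352,350),(288,415),(354,415)):p(str(q),*q,h)
E
python3 - <<'E'
import cv2
im=cv2.imread('pics/w2.png');cv2.imwrite('pics/w2z.png',cv2.resize(im[215:435,220:420],None,fx=2.7,fy=2.7))
E
```

```text
0 -0.018 [286. 263.] [287. 283.] [287. 302.]
0 -0.013 [296. 263.] [296. 283.] [297. 302.]
0 0.013 [347. 263.] [347. 283.] [346. 302.]
0 0.018 [357. 263.] [357. 283.] [356. 302.]
-0.019 -0.018 [282. 280.] [283. 301.] [284. 322.]
-0.019 -0.013 [293. 280.] [294. 301.] [294. 322.]
-0.019 0.013 [350. 280.] [350. 301.] [349. 322.]
-0.019 0.018 [361. 280.] [360. 301.] [360. 322.]
-0.03 -0.018 [280. 291.] [281. 314.] [281. 335.]
-0.03 -0.013 [291. 291.] [292. 314.] [293. 335.]
-0.03 0.013 [352. 291.] [352. 314.] [351. 335.]
-0.03 0.018 [364. 291.] [363. 314.] [362. 335.]
(287, 280) [ 0.6273 -0.1665  0.077 ]
(362, 280) [ 0.6596 -0.1676  0.077 ]
(285, 350) [ 0.624  -0.2023  0.077 ]
(352, 350) [ 0.6551 -0.2034  0.077 ]
(288, 415) [ 0.6229 -0.2408  0.077 ]
(354, 415) [ 0.6558 -0.2419  0.077 ]
(287, 280) [ 0.6282 -0.1626  0.085 ]
(362, 280) [ 0.6588 -0.1637  0.085 ]
(285, 350) [ 0.6251 -0.1964  0.085 ]
(352, 350) [ 0.6545 -0.1974  0.085 ]
(288, 415) [ 0.6241 -0.2327  0.085 ]
(354, 415) [ 0.6551 -0.2338  0.085 ]
```

View pics/w2z.png

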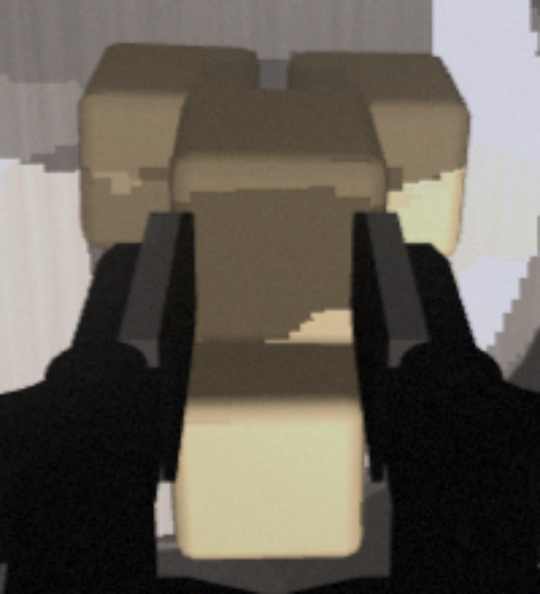

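```bash
python3 - <<'E'
from h import *
m=camera_model('wrist');T=np.array(m['T_tool_cam']);K=np.array(m['camera_matrix'])
def pj(p):
    q=np.linalg.inv(T)@np.r_[p,1];r=K@q[:3];return np.round(r[:2]/r[2],0).tolist()
for x in(0,-.013,-.026,-.04):print(x,[pj([x,.0425,z]) for z in(-.011,0,.011)])
s,im=pic('side','s2');cv2.imwrite('pics/s2z.png',cv2.resize(im[150:270,300:440],None,fx=5,fy=5,interpolation=cv2.INTER_CUBIC))
E
```

```text
0 [[406.0, 263.0], [404.0, 283.0], [403.0, 302.0]]
-0.013 [[412.0, 274.0], [410.0, 295.0], [408.0, 315.0]]
-0.026 [[419.0, 287.0], [417.0, 309.0], [415.0, 330.0]]
-0.04 [[428.0, 303.0], [425.0, 327.0], [423.0, 349.0]]
```

View pics/s2z.png

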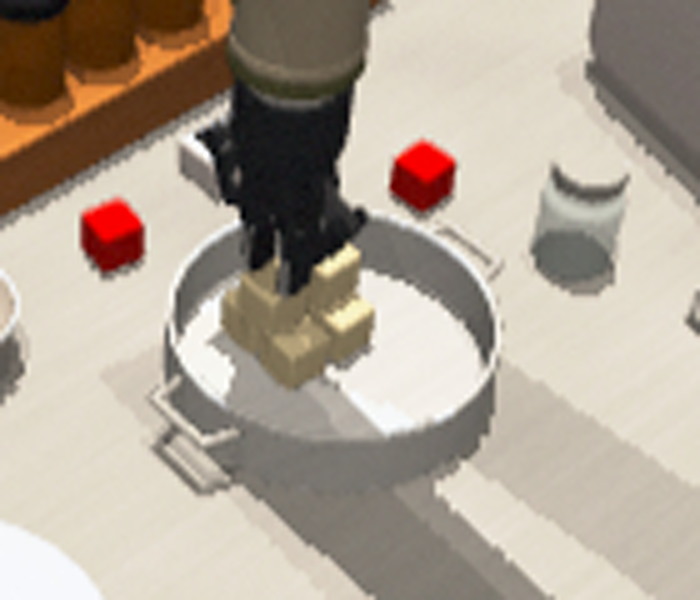

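```bash
python3 - <<'E'
from h import *
o,d=ray('side',358,208.6)
for y in(-.17,-.182,-.193):
    t=(y-o[1])/d[1];print(np.round(o+t*d,4))
print({k:np.round(v,3).tolist() for k,v in state().items() if k in('contact_force','finger_gap','eef_pos','clock')})
E
```

```text
[ 0.6115 -0.17    0.0903]
[ 0.6221 -0.182   0.0748]
[ 0.6317 -0.193   0.0606]
{'clock': 2.8, 'eef_pos': [0.642, -0.182, 0.05], 'contact_force': [-7.348, 1.669, 9.751], 'finger_gap': 0.026}
```

```bash
python3 -m creep '[[[-40,0,0],0,-0.2],[[-80,0,0],0,-0.2],[[-80,0,0],0,-0.2]]'; python3 - <<'E'
from h import *
s,im=pic('side','s3');cv2.imwrite('pics/s3z.png',cv2.resize(im[120:270,290:440],None,fx=4,fy=4,interpolation=cv2.INTER_CUBIC))
m=camera_model('side');P=np.linalg.inv(np.array(m['pose']));K=np.array(m['camera_matrix'])
R=np.array(s['tool_rot'])
g=s['finger_gap'];print(s['eef_pos'],g)
for x in(0,-.015,-.03):
  for y in(-g/2,g/2):
    w=s['eef_pos']+R@[x,y,0];q=K@(P@np.r_[w,1])[:3];q=q[:2]/q[2];print(x,y,np.round(w,3),(q-[290,120])*4)
s,im=pic('wrist','w3')
E
```

```text
clock: 3.18
eef_pos: [0.6445, -0.1816, 0.1334]
tool_rot: [[0.008, 0.999, -0.035], [-0.002, -0.035, -0.999], [-1.0, 0.008, 0.002]]
contact_force: [1.1, 1.0, -0.4]
finger_gap: 0.0339
[ 0.64445096 -0.18159547  0.13338142] 0.03394359616861719
0 -0.016971798084308595 [ 0.627 -0.181  0.133] [271.96695595 300.4532153 ]
0 0.016971798084308595 [ 0.661 -0.182  0.134] [244.42584982 278.38080819]
-0.015 -0.016971798084308595 [ 0.627 -0.181  0.148] [273.45550022 286.93481961]
-0.015 0.016971798084308595 [ 0.661 -0.182  0.149] [245.68045437 264.84814254]
-0.03 -0.016971798084308595 [ 0.627 -0.181  0.163] [274.96790639 273.19971934]
-0.03 0.016971798084308595 [ 0.661 -0.182  0.164] [246.95493199 251.10111803]
```

View pics/s3z.png

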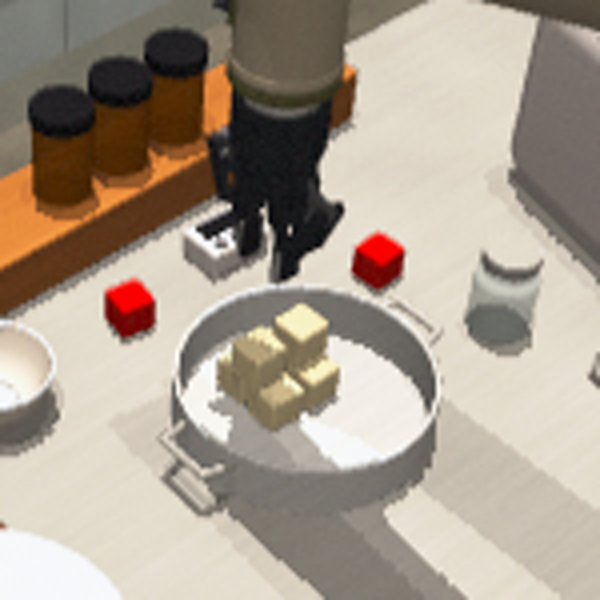

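View pics/w3.png

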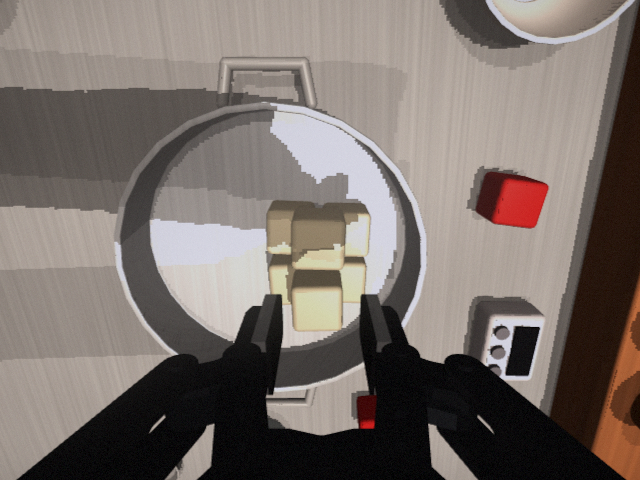

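```bash
python3 - <<'E'
from h import *
s=state()
p=lambda t,u,v,h:print(t,np.round(onz('wrist',u,v,h,s),4))
# top faces
p('A-l',293,240,.077);p('A-r',344,240,.077);p('A-t',319,220,.077);p('A-b',319,267,.077)
p('B-l',293,305,.077);p('B-r',342,305,.077);p('B-t',318,283,.077);p('B-b',318,330,.077)
im=cv2.imread('pics/w3.png');cv2.imwrite('pics/w3z.png',cv2.resize(im[190:345,250:390],None,fx=4,fy=4))
tgt(.640,-.182,.018,-2)
E
```

```text
A-l [ 0.6241 -0.1761  0.077 ]
A-r [ 0.6569 -0.1772  0.077 ]
A-t [ 0.6413 -0.1632  0.077 ]
A-b [ 0.6401 -0.1956  0.077 ]
B-l [ 0.6213 -0.2234  0.077 ]
B-r [ 0.6549 -0.2246  0.077 ]
B-t [ 0.639  -0.2073  0.077 ]
B-b [ 0.6377 -0.244   0.077 ]
-> (0.64, -0.182, 0.018, -2) shift [111.0, -2.4, 0.6] spin 0.0 | now [0.6422, -0.1814, 0.129] yaw -2.0 J [31.0, 29.0, -26.0, 81.0, 13.0, 73.0, 1.0] rows 1.8
```

View pics/w3z.png

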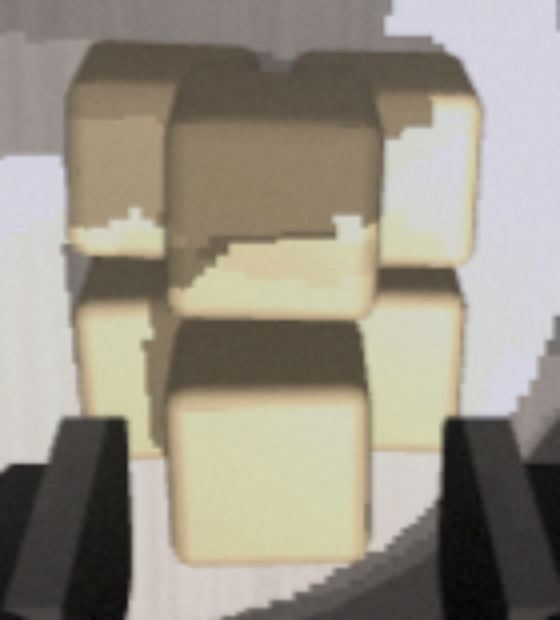

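```bash
python3 -m creep '[[[20,-2,0],0,0.2],[[60,-2,0],0,0.2],[[90,-2,0],0,0.2],[[110,-2,0],0,0.2],[[110,-2,0],0,-0.4],[[110,-2,0],0,-0.4],[[110,-2,0],0,-0.4]]' 40
```

```text
clock: 4.15
eef_pos: [0.6405, -0.1813, 0.0191]
tool_rot: [[0.002, 0.999, -0.035], [-0.001, -0.035, -0.999], [-1.0, 0.002, 0.001]]
contact_force: [0.1, -1.0, -0.2]
finger_gap: 0.0353
```

```bash
python3 -c "
from h import *
tgt(.5547,-.1716,-.016,-2)
tgt(.6385,-.228,.018,-2)"
```

```text
-> (0.5547, -0.1716, -0.016, -2) shift [34.9, -86.2, -6.8] spin 0.0 | now [0.6405, -0.1813, 0.0191] yaw -2.0 J [30.0, 35.0, -25.0, 87.0, 16.0, 62.0, -1.0] rows 1.5
-> (0.6385, -0.228, 0.018, -2) shift [1.1, -0.4, 46.7] spin 0.0 | now [0.6405, -0.1813, 0.0191] yaw -2.0 J [30.0, 35.0, -25.0, 87.0, 16.0, 62.0, -1.0] rows 0.7
```

```bash
python3 -m creep '[[[-25,0,0],0,-0.4],[[-25,-10,-1],0,-0.4],[[-25,-45,-4],0,-0.4],[[-25,-86,-7],0,-0.4],[[-10,-86,-7],0,-0.4],[[15,-86,-7],0,-0.4],[[30,-86,-7],0,-0.4],[[35,-86,-7],0,-0.4],[[35,-86,-7],0,-0.4],[[35,-86,-7],0,0.2],[[35,-86,-7],0,0.2],[[10,-86,-7],0,0.2],[[-50,-86,-7],0,0.2],[[-60,-40,20],0,0.2],[[-60,0,47],0,0.2],[[-60,0,47],0,0.2]]'; python3 - <<'E'
from h import *
s,im=pic('wrist','w4')
tgt(.638,-.228,.018,-2)
E
```

```text
clock: 6.15
eef_pos: [0.6394, -0.2305, 0.0774]
tool_rot: [[0.001, 0.999, -0.037], [-0.0, -0.037, -0.999], [-1.0, 0.001, 0.0]]
contact_force: [0.1, 0.1, -0.1]
finger_gap: 0.0513
-> (0.638, -0.228, 0.018, -2) shift [59.3, -0.4, -0.7] spin -0.0 | now [0.6384, -0.2287, 0.0773] yaw -2.0 J [34.0, 33.0, -25.0, 82.0, 14.0, 68.0, 5.0] rows 0.9
```

View pics/w4.png

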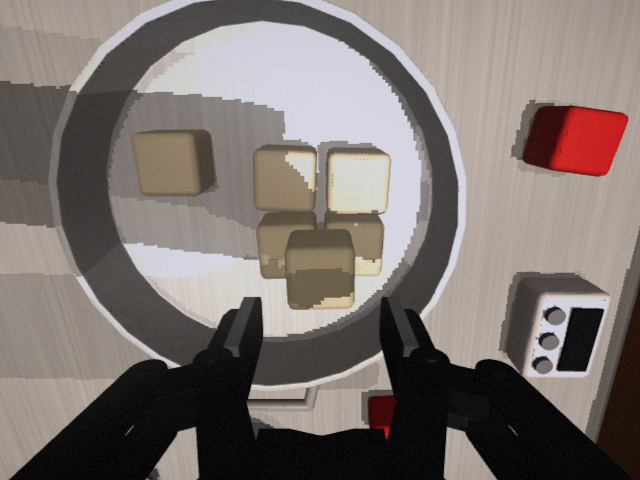

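Block A now lies flat on the free half, near (174,162), and block B is still on top at (320,285). I'll grip B next.

```bash
python3 -m creep '[[[35,0,0],0,0.2],[[59,0,0],0,0.2],[[59,0,0],0,0.2],[[59,0,0],0,-0.4],[[59,0,0],0,-0.4],[[59,0,0],0,-0.4]]' 40;python3 -c "
from h import *
tgt(.5523,-.2376,-.016,-2)"
```

```text
clock: 6.95
eef_pos: [0.6388, -0.2282, 0.0204]
tool_rot: [[0.002, 0.999, -0.034], [-0.001, -0.034, -0.999], [-1.0, 0.002, 0.001]]
contact_force: [-0.4, 0.8, 5.9]
finger_gap: 0.0357
-> (0.5523, -0.2376, -0.016, -2) shift [36.2, -86.2, 12.3] spin 0.0 | now [0.6388, -0.2282, 0.0204] yaw -2.0 J [33.0, 36.0, -24.0, 84.0, 16.0, 63.0, 4.0] rows 1.5
```

```bash
python3 -m creep '[[[-25,0,0],0,-0.4],[[-25,-10,2],0,-0.4],[[-25,-45,6],0,-0.4],[[-25,-86,12],0,-0.4],[[-10,-86,12],0,-0.4],[[15,-86,12],0,-0.4],[[30,-86,12],0,-0.4],[[34,-86,12],0,-0.4],[[34,-86,12],0,-0.4],[[34,-86,12],0,0.2],[[34,-86,12],0,0.2],[[10,-86,12],0,0.2],[[-50,-86,12],0,0.2],[[-110,-60,0],0,0.2],[[-150,-30,0],0,1],[[-150,-30,0],0,1],[[-150,-30,0],0,1]]'; python3 - <<'E'
from h import *
s,im=pic('wrist','w5')
print(s['eef_pos'],s['finger_gap'])
E
```

```text
clock: 9.07
eef_pos: [0.6076, -0.227, 0.168]
tool_rot: [[-0.001, 0.999, -0.035], [0.0, -0.035, -0.999], [-1.0, -0.001, -0.0]]
contact_force: [0.2, 0.8, -0.9]
finger_gap: 0.0855
[ 0.60759719 -0.22704542  0.16802679] 0.08546204507968032
```

View pics/w5.png

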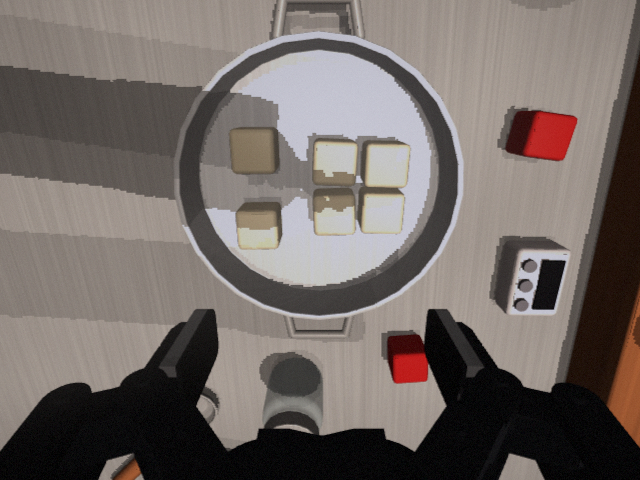

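```bash
python3 - <<'E'
from h import *
s=state()
p=lambda t,u,v,h:print(t,np.round(onz('wrist',u,v,h,s),4))
for t,u,v in(('rimL',176,178),('rimR',462,178),('rimT',320,32),('rimB',320,318)):p(t,u,v,.053)
tgt(.573,.174,.17,-2)
E
```

```text
rimL [ 0.4946 -0.1896  0.053 ]
rimR [ 0.7173 -0.1973  0.053 ]
rimT [ 0.6105 -0.0926  0.053 ]
rimB [ 0.6024 -0.3185  0.053 ]
-> (0.573, 0.174, 0.17, -2) shift [-2.3, -48.0, -399.7] spin 0.0 | now [0.6071, -0.2272, 0.1675] yaw -2.0 J [36.0, 26.0, -27.0, 81.0, 12.0, 76.0, 7.0] rows 6.4
```

```bash
python3 -m creep '[[[-10,-7,-60],0,1],[[-10,-14,-120],0,1],[[-10,-21,-180],0,1],[[-10,-28,-240],0,1],[[-10,-35,-300],0,1],[[-5,-42,-350],0,1],[[-2,-48,-390],0,1],[[-2,-48,-400],0,1],[[-2,-48,-400],0,1],[[-2,-48,-400],0,1]]'; python3 - <<'E'
from h import *
s,im=pic('wrist','w6')
print(s['eef_pos'],s['finger_gap'])
E
```

```text
clock: 10.38
eef_pos: [0.5743, 0.1722, 0.1704]
tool_rot: [[-0.0, 0.999, -0.037], [-0.001, -0.037, -0.999], [-1.0, -0.0, 0.001]]
contact_force: [-0.1, -0.0, -0.6]
finger_gap: 0.0855
[0.57426401 0.1722119  0.17041098] 0.08554690321699102
```

View pics/w6.png

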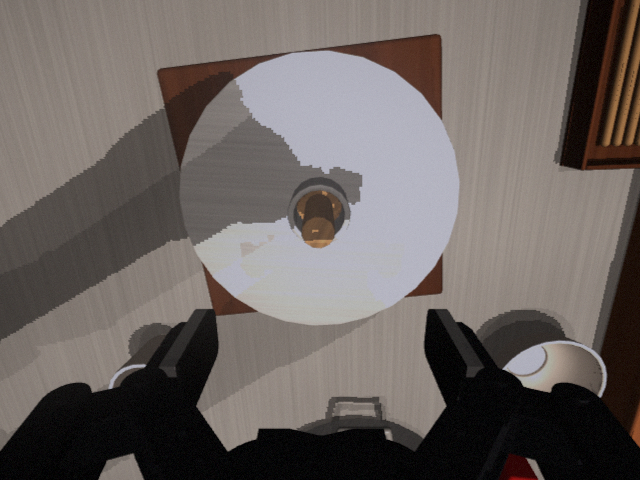

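```bash
python3 - <<'E'
from h import *
s=state()
im=cv2.imread('pics/w6.png');cv2.imwrite('pics/w6z.png',cv2.resize(im[170:260,270:370],None,fx=6,fy=6))
p=lambda t,u,v,h:print(t,np.round(onz('wrist',u,v,h,s),4))
for t,u,v in(('cL',179,188),('cR',460,188),('cT',320,50),('cB',320,325)):p(t,u,v,.03)
p('stem',318,233,.1); p('collar',319.5,211,.064)
tgt(.573,.174,.043,-2)
E
```

```text
cL [0.4529 0.1971 0.03  ]
cR [0.6939 0.1881 0.03  ]
cT [0.5779 0.299  0.03  ]
cB [0.5687 0.0567 0.03  ]
stem [0.572  0.1756 0.1   ]
collar [0.5731 0.1815 0.064 ]
-> (0.573, 0.174, 0.043, -2) shift [127.5, -1.4, -1.8] spin -0.1 | now [0.5743, 0.1723, 0.1705] yaw -2.1 J [9.0, 21.0, -38.0, 89.0, 13.0, 75.0, -33.0] rows 2.0
```

View pics/w6z.png

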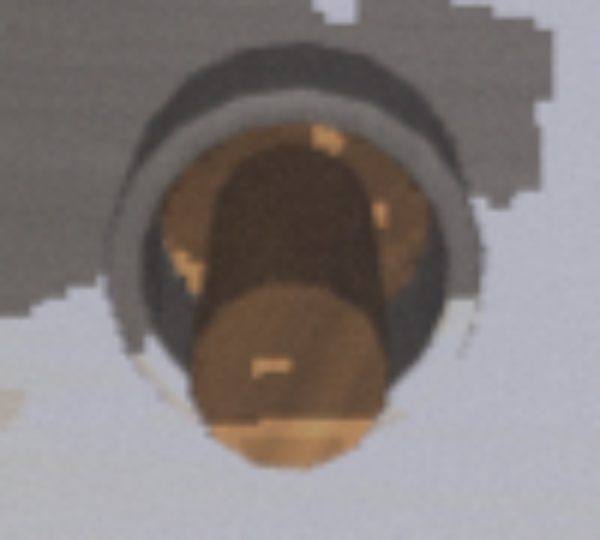

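```bash
python3 -m creep '[[[50,-2,-3],0,0.4],[[100,-2,-3],0,0.2],[[120,-2,-3],0,0],[[127,-2,-3],0,0],[[127,-2,-3],0,0],[[127,-2,-3],0,-0.7],[[127,-2,-3],0,-0.7],[[127,-2,-3],0,-0.7],[[127,-2,-3],0,-0.7]]' 90; python3 - <<'E'
from h import *
s,im=pic('wrist','w7')
s,im=pic('side','s7');cv2.imwrite('pics/s7z.png',cv2.resize(im[180:330,220:370],None,fx=4,fy=4,interpolation=cv2.INTER_CUBIC))
E
```

```text
clock: 11.55
eef_pos: [0.5729, 0.1777, 0.0458]
tool_rot: [[0.002, 0.999, -0.035], [0.0, -0.035, -0.999], [-1.0, 0.002, -0.0]]
contact_force: [-2.8, -1.9, 8.4]
finger_gap: 0.0215
```

View pics/w7.png

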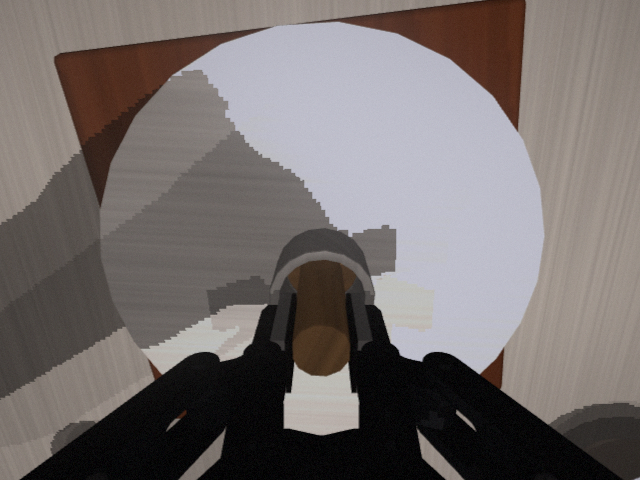

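View pics/s7z.png

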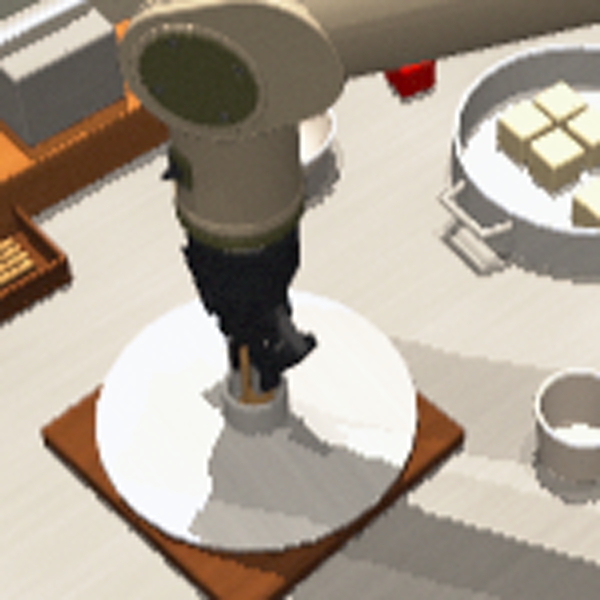

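```bash
python3 - <<'E'
from h import *
im=cv2.imread('pics/w7.png');cv2.imwrite('pics/w7z.png',cv2.resize(im[215:405,240:400],None,fx=3.1,fy=3.1))
s=state();print(s['eef_pos'],s['contact_force'],s['finger_gap'])
o,d=ray('wrist',320,353,s)
for z in(.1,.098,.105):print(np.round(onz('wrist',320,353,z,s),4))
E
```

```text
[0.5728733  0.17774323 0.04577421] [-3.38516762 -1.65536494  6.38158638] 0.022042379380371693
[0.572  0.1755 0.1   ]
[0.5719 0.174  0.098 ]
[0.5721 0.1792 0.105 ]
```

View pics/w7z.png

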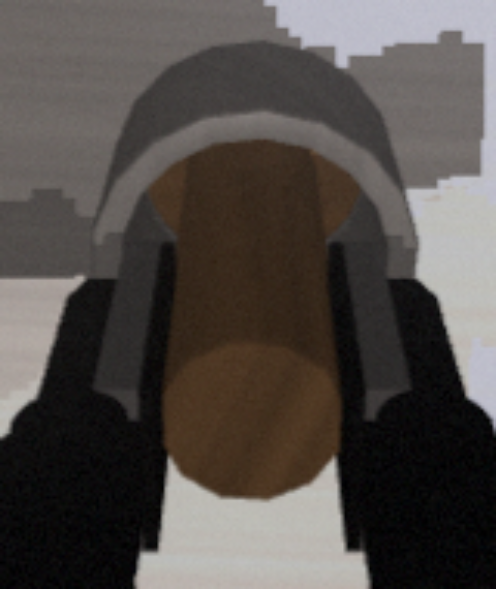

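```bash
python3 -m creep '[[[0,0,0],0,-0.2],[[-3,-1,2],0,-0.2],[[-3,-1,2],0,-0.2],[[-3,-1,2],0,-0.7],[[-3,-1,2],0,-0.7],[[-3,-1,2],0,-0.7],[[-3,-1,2],0,-0.7]]' 90; python3 -m creep '[[[-10,0,0],0,-0.7],[[-30,0,0],0,-0.7],[[-60,0,0],0,-0.7],[[-80,0,0],0,-0.7],[[-80,0,0],0,-0.7]]';python3 - <<'E'
from h import *
s,im=pic('wrist','w8')
s,im=pic('side','s8');cv2.imwrite('pics/s8z.png',cv2.resize(im[150:320,200:370],None,fx=3.5,fy=3.5,interpolation=cv2.INTER_CUBIC))
E
```

```text
clock: 12.52
eef_pos: [0.5716, 0.1753, 0.0476]
tool_rot: [[0.001, 0.999, -0.035], [-0.0, -0.035, -0.999], [-1.0, 0.001, 0.0]]
contact_force: [-0.9, -0.9, 5.8]
finger_gap: 0.0212
clock: 13.15
eef_pos: [0.5719, 0.1759, 0.1287]
tool_rot: [[0.003, 0.999, -0.035], [0.001, -0.035, -0.999], [-1.0, 0.003, -0.001]]
contact_force: [0.4, -0.8, -5.5]
finger_gap: 0.0212
```

View pics/w8.png

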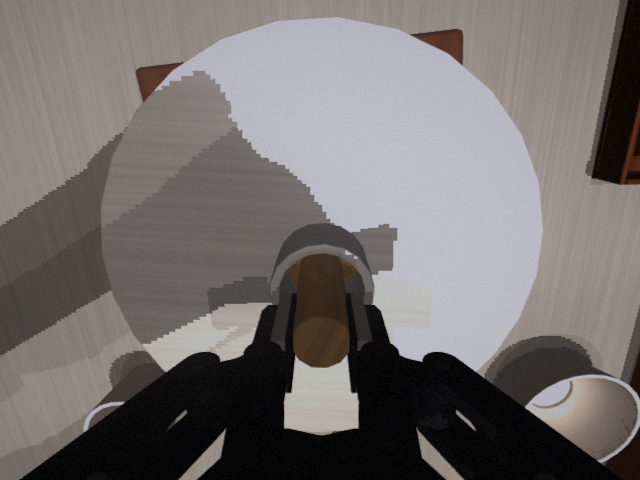

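View pics/s8z.png

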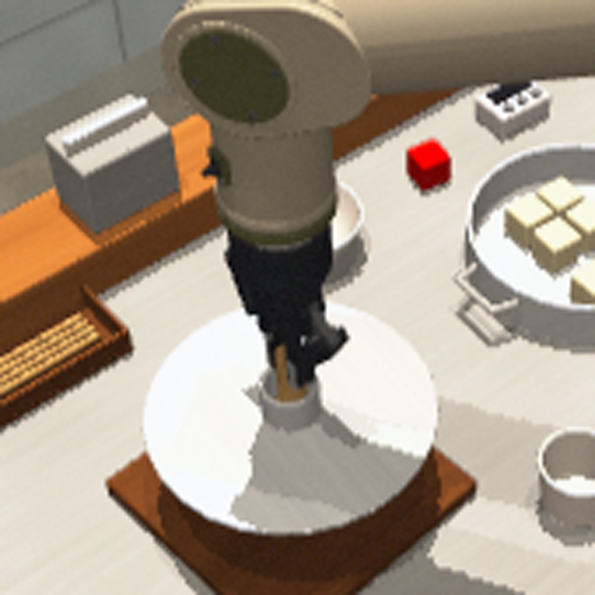

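```bash
python3 -c "
from h import *
tgt(.6057,-.206,.1287,-2)"
```

```text
-> (0.6057, -0.206, 0.1287, -2) shift [-2.4, 48.3, 379.7] spin 0.0 | now [0.5706, 0.1751, 0.1261] yaw -2.0 J [8.0, 23.0, -37.0, 92.0, 15.0, 70.0, -34.0] rows 6.1
```

```bash
python3 -m creep '[[[-3,1,10],0,-0.7],[[-5,4,30],0,-0.7],[[-5,9,70],0,-0.7],[[-5,14,115],0,-0.7],[[-5,20,160],0,-0.7],[[-5,26,205],0,-0.7],[[-5,32,250],0,-0.7],[[-5,38,295],0,-0.7],[[-3,43,335],0,-0.7],[[-3,46,362],0,-0.7],[[-3,48,375],0,-0.7],[[-3,48,380],0,-0.7],[[-3,48,380],0,-0.7],[[-3,48,380],0,-0.7]]'; python3 - <<'E'
from h import *
s,im=pic('wrist','w9')
print(s['eef_pos'],s['contact_force'],s['finger_gap'],np.array(s['tool_rot'])[2,0])
s,im=pic('side','s9');cv2.imwrite('pics/s9z.png',cv2.resize(im[120:290,270:440],None,fx=3.5,fy=3.5,interpolation=cv2.INTER_CUBIC))
tgt(.6057,-.206,.0686,-2)
E
```

```text
clock: 15.0
eef_pos: [0.606, -0.2045, 0.1299]
tool_rot: [[0.0, 0.999, -0.033], [0.0, -0.033, -0.999], [-1.0, 0.0, -0.0]]
contact_force: [-0.3, 0.4, -4.7]
finger_gap: 0.0216
[ 0.60602461 -0.2044563   0.12993936] [-0.32074581  0.37220713 -4.70005483] 0.02164960248379959 -0.9999998868943372
-> (0.6057, -0.206, 0.0686, -2) shift [61.4, -0.3, 1.1] spin 0.1 | now [0.606, -0.2049, 0.13] yaw -1.9 J [36.0, 26.0, -28.0, 85.0, 13.0, 71.0, 4.0] rows 1.0
```

View pics/w9.png

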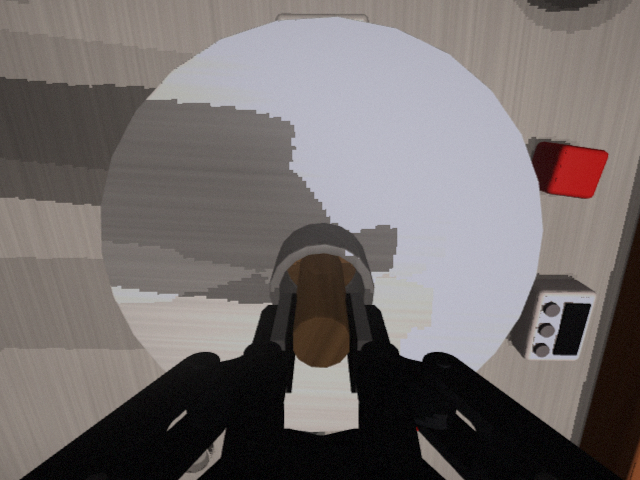

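View pics/s9z.png

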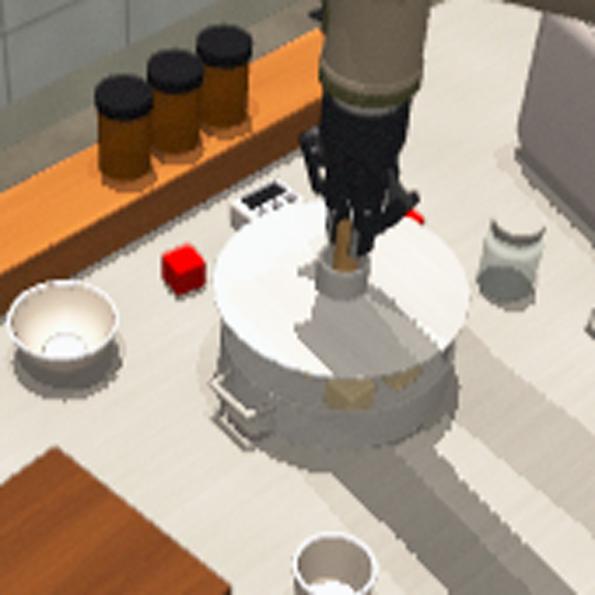

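```bash
python3 -m creep '[[[12,0,1],0,-0.7],[[28,0,1],0,-0.7],[[42,0,1],0,-0.7],[[50,0,1],0,-0.7],[[55,0,1],0,-0.7],[[58,0,1],0,-0.7],[[58,0,1],0,-0.7],[[58,0,1],0,-0.7]]'; python3 -m creep '[[[1,0,0],0,-0.7],[[2,0,0],0,-0.7],[[2,0,0],0,-0.7]]'
```

```text
clock: 16.1
eef_pos: [0.6063, -0.2071, 0.0725]
tool_rot: [[0.001, 0.999, -0.035], [-0.0, -0.035, -0.999], [-1.0, 0.001, 0.0]]
contact_force: [-0.4, 0.3, -2.3]
finger_gap: 0.0214
clock: 16.48
eef_pos: [0.6057, -0.207, 0.0697]
tool_rot: [[-0.0, 0.999, -0.035], [-0.0, -0.035, -0.999], [-1.0, -0.0, 0.0]]
contact_force: [-0.9, 0.3, -2.8]
finger_gap: 0.0216
```

```bash
python3 -m creep '[[[1,0,0],0,-0.7],[[1,0,0],0,-0.7],[[1,0,0],0,-0.7]]'; python3 -m creep '[[[0.7,0,0],0,-0.7],[[0.7,0,0],0,-0.7],[[0.7,0,0],0,-0.7]]'
```

```text
clock: 16.85
eef_pos: [0.6058, -0.207, 0.0688]
tool_rot: [[0.0, 0.999, -0.035], [-0.0, -0.035, -0.999], [-1.0, 0.0, 0.0]]
contact_force: [-0.1, 0.6, -2.0]
finger_gap: 0.0213
clock: 17.23
eef_pos: [0.6058, -0.207, 0.0686]
tool_rot: [[0.0, 0.999, -0.035], [-0.0, -0.035, -0.999], [-1.0, 0.0, 0.0]]
contact_force: [-4.5, 1.4, 5.7]
finger_gap: 0.0217
```

```bash
python3 -m creep '[[[-0.5,0,0],0,-0.7],[[-0.5,0,0],0,-0.5],[[-0.5,0,0],0,-0.2],[[-0.5,0,0],0,0.2],[[-0.5,0,0],0,0.6],[[-20,0,0],0,1],[[-70,0,0],0,1],[[-100,0,0],0,1],[[-100,0,0],0,1],[[-100,0,0],0,1]]'; python3 - <<'E'
from h import *
s,im=pic('wrist','w10')
print(s['eef_pos'],s['contact_force'],s['finger_gap'])
s,im=pic('side','s10');cv2.imwrite('pics/s10z.png',cv2.resize(im[150:280,300:430],None,fx=4.5,fy=4.5,interpolation=cv2.INTER_CUBIC))
E
```

```text
clock: 18.48
eef_pos: [0.6056, -0.207, 0.1683]
tool_rot: [[0.0, 0.999, -0.035], [-0.0, -0.035, -0.999], [-1.0, 0.0, 0.0]]
contact_force: [-0.6, 1.0, -0.8]
finger_gap: 0.0852
[ 0.60562378 -0.20696299  0.16832077] [-0.61458225  0.95512239 -0.84049828] 0.08524670457949254
```

View pics/w10.png

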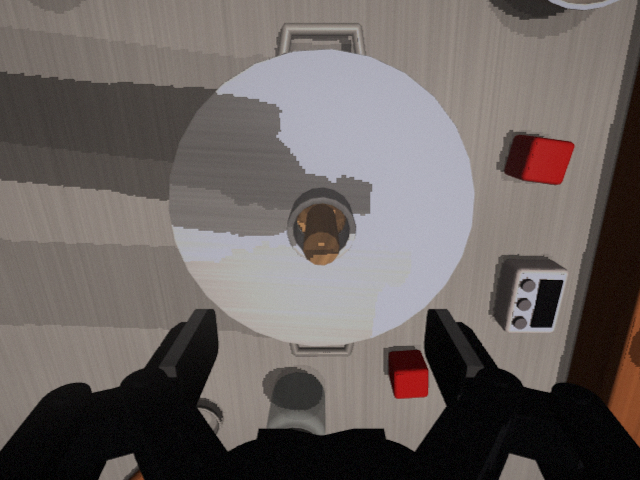

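View pics/s10z.png

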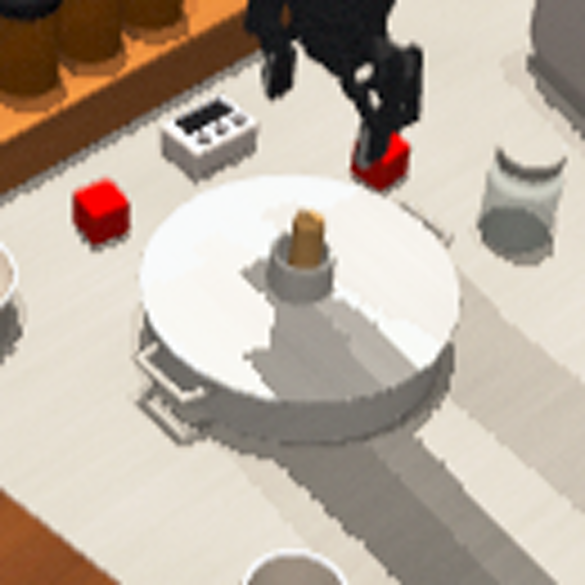

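```bash
python3 - <<'E'
from h import *
s=state()
im=cv2.imread('pics/w10.png');cv2.imwrite('pics/w10z.png',cv2.resize(im[170:280,270:380],None,fx=5.4,fy=5.4))
p=lambda t,u,v,h:print(t,np.round(onz('wrist',u,v,h,s),4))
for t,u,v in(('cL',169,197),('cR',474,197),('cT',322,49),('cB',322,344)):p(t,u,v,.057)
p('stem',321.5,249,.121); p('collar',321.5,227,.091)
t=cv2.imread('pics/s10z.png')
g=get_image('top');cv2.imwrite('pics/t10.png',g);cv2.imwrite('pics/t10z.png',cv2.resize(g[160:290,330:480],None,fx=4,fy=4,interpolation=cv2.INTER_CUBIC))
E
```

```text
cL [ 0.4866 -0.1833  0.057 ]
cR [ 0.7247 -0.1914  0.057 ]
cT [ 0.6097 -0.0835  0.057 ]
cB [ 0.6016 -0.3226  0.057 ]
stem [ 0.6052 -0.2061  0.121 ]
collar [ 0.6053 -0.2011  0.091 ]
```

View pics/w10z.png

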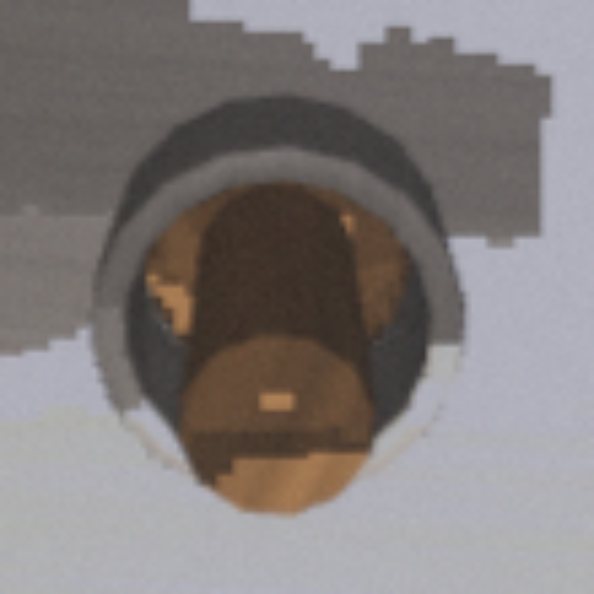

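View pics/t10z.png

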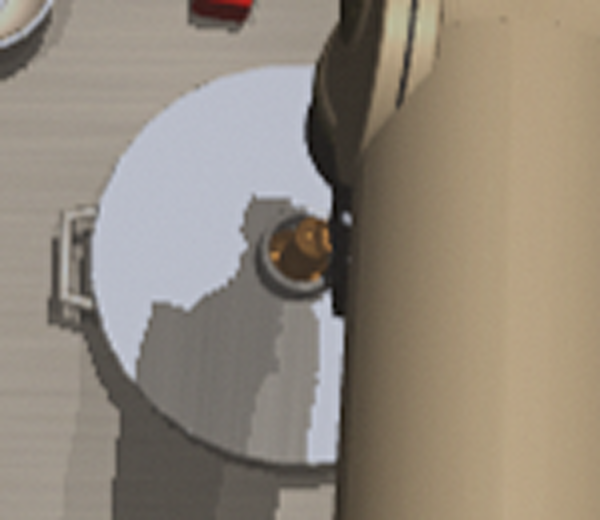

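```bash
python3 -m creep '[[[40,0,-4],0,1],[[80,0,-4],0,1],[[105,0,-4],0,0.9],[[118,0,-4],0,0.7],[[123,0,-4],0,0.6],[[123,0,-4],0,0.6],[[123,0,-4],0,0.6]]';python3 - <<'E'
from h import *
s,im=pic('wrist','w11')
s,im=pic('side','s11');cv2.imwrite('pics/s11z.png',cv2.resize(im[130:280,300:430],None,fx=4,fy=4,interpolation=cv2.INTER_CUBIC))
E
```

```text
clock: 19.5
eef_pos: [0.6066, -0.2032, 0.0462]
tool_rot: [[0.002, 0.999, -0.035], [-0.001, -0.035, -0.999], [-1.0, 0.002, 0.001]]
contact_force: [-0.0, -0.1, 0.7]
finger_gap: 0.0682
```

View pics/w11.png

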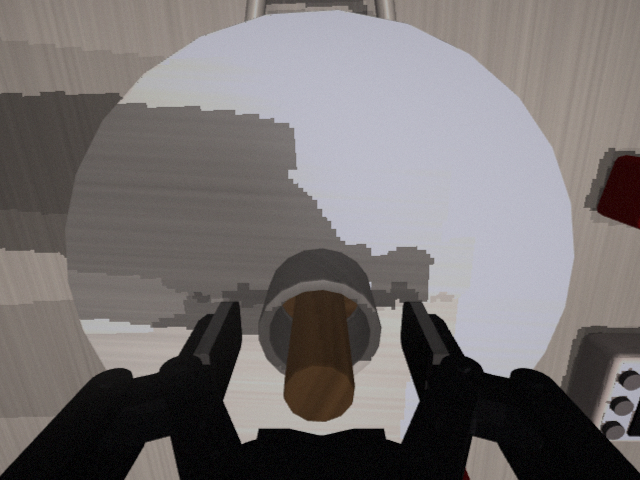

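View pics/s11z.png

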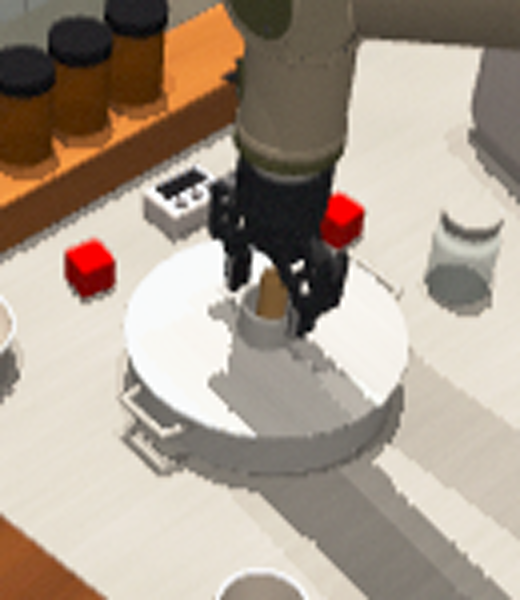

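```bash
python3 -m creep '[[[2,-1,0],0,0.6],[[2,-1,0],0,0.3],[[2,-1,0],0,0],[[2,-1,0],0,0],[[2,-1,0],0,0],[[2,-1,0],0,0]]' 80;python3 - <<'E'
from h import *
s,im=pic('wrist','w12')
print(s['contact_force'],s['finger_gap'],s['ft_torque'])
E
```

```text
clock: 20.35
eef_pos: [0.6054, -0.2031, 0.0441]
tool_rot: [[0.001, 0.999, -0.034], [-0.001, -0.034, -0.999], [-1.0, 0.001, 0.001]]
contact_force: [-2.2, 0.1, 6.3]
finger_gap: 0.0476
[-2.18341027  0.10519171  6.3033786 ] 0.04759650243138384 [0.12912174 0.31694319 0.0820932 ]
```

View pics/w12.png

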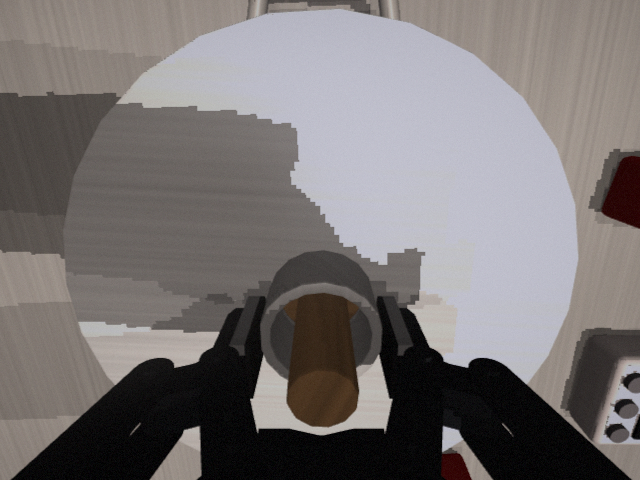

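```bash
python3 -m creep '[[[-2,0,0],0,0],[[-5,0,0],0,0],[[-10,0,0],0,0],[[-10,0,0],0,0]]'; python3 - <<'E'
from h import *
s,im=pic('side','s13');cv2.imwrite('pics/s13z.png',cv2.resize(im[130:280,300:430],None,fx=4,fy=4,interpolation=cv2.INTER_CUBIC))
E
```

```text
clock: 20.9
eef_pos: [0.6052, -0.2031, 0.0536]
tool_rot: [[0.001, 0.999, -0.035], [-0.0, -0.035, -0.999], [-1.0, 0.001, 0.0]]
contact_force: [0.3, 0.1, -2.6]
finger_gap: 0.0473
```

View pics/s13z.png

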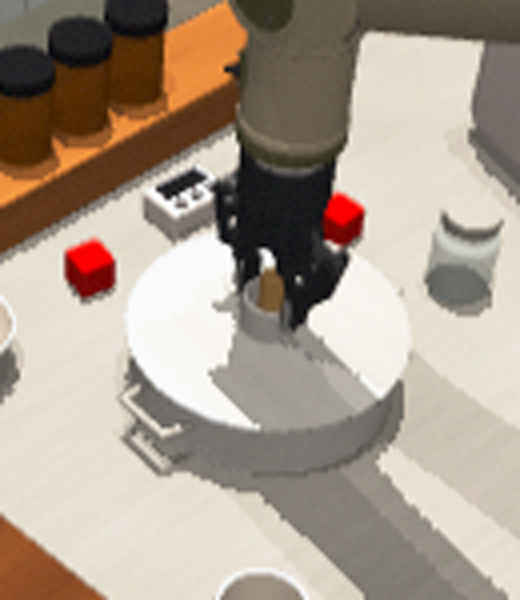

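```bash
python3 -m creep '[[[-10,0,0],0,0],[[-25,0,0],0,0],[[-40,0,0],0,0],[[-55,0,0],0,0],[[-70,0,0],0,0],[[-82,0,0],0,0],[[-90,0,0],0,0],[[-90,0,0],0,0],[[-90,0,0],0,0],[[-90,0,0],0,0]]'; python3 - <<'E'
from h import *
s,im=pic('side','s14');cv2.imwrite('pics/s14z.png',cv2.resize(im[80:280,280:440],None,fx=3,fy=3,interpolation=cv2.INTER_CUBIC))
s,im=pic('wrist','w14')
print(s['eef_pos'],s['contact_force'],s['finger_gap'],s['dq'])
E
```

```text
clock: 22.2
eef_pos: [0.6046, -0.2029, 0.1425]
tool_rot: [[-0.001, 0.999, -0.034], [0.0, -0.034, -0.999], [-1.0, -0.001, -0.0]]
contact_force: [-0.1, 0.1, -3.2]
finger_gap: 0.048
[ 0.60466282 -0.20287738  0.14258196] [ 0.00551379 -0.39400802 -3.60124206] 0.04731235290062346 [ 0.046532   -0.11258164 -0.01939553 -0.14650345  0.01893529  0.05220059
  0.02013287]
```

View pics/s14z.png

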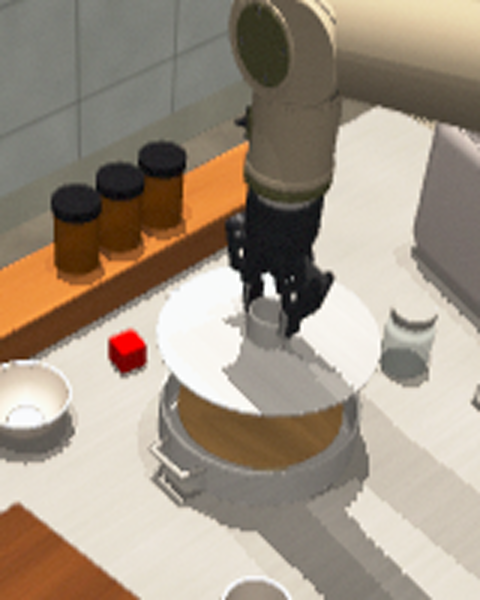

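View pics/w14.png

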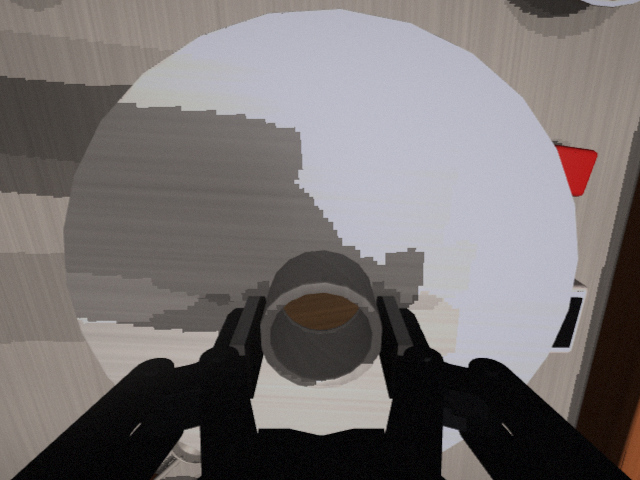

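The cover hangs level in the grip about 98 mm above where it rested. The drop lid lies in the pan, and the collar bore is clear of the stem.

```bash
python3 -m creep '[[[0,0,0],0,0],[[0,0,0],0,0]]'; python3 -c "
from rig import hand_in
print(hand_in())"
```

```text
clock: 22.55
eef_pos: [0.6049, -0.203, 0.1431]
tool_rot: [[-0.0, 0.999, -0.034], [-0.0, -0.034, -0.999], [-1.0, -0.0, 0.0]]
contact_force: [0.2, 0.1, -3.7]
finger_gap: 0.0476
the job is handed in; nothing more can be done
None
```

I did all three parts and handed the job in at about 22.6 s of the 72 s allowed, with the arm still holding the cover. Hand-in gives no verdict, so the results below are my own last checks.

- **Blocks:** I moved the two upper blocks to the free half of the pan, one at a time. A wrist picture afterwards showed all six in one layer, four on one side of the middle and two on the other.
- **Nested lids:** I carried both lids by the stem and lowered them onto the pan. Contact came at the tool height expected for the drop lid resting on the blocks. The cover's centre measured within about 3 mm of the pan's axis.
- **Cover:** I gripped it by the collar and lifted it straight up about 98 mm. That puts the collar point about 172 mm above the pan's origin, with its underside about 30 mm above the stem. The force reading of about 3.7 N matches the cover's weight alone, and the last side and wrist pictures show it level with the drop lid lying in the pan.

**Fingertip mismatch:** the real fingertips sit about 27 mm short of the stated tool point when partly closed. Because of this, my first attempt to grip a block pressed on its top with about 10 N. Nothing visibly moved, and I corrected all later grasps for it.

**Other checks:** two gap readings were about 2.5 mm below the true diameters: 21.5 mm on the 24 mm stem and 47.5 mm on the 50 mm collar. I kept clear of the cup, bowl, bottle, jar and spoon and saw none of them move, but I did not measure their positions again at the end.

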